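# Set the bell timer for a ring glue-up

## Task

The ring in the wooden clamp has just been glued and needs ten minutes. Stand the bell timer on the middle of the blue rubber pad, since on the bare bench it skids round too easily when wound. There, pressing steadily down on the dial (or the case just turns along with it), wind the dial clockwise past the red top mark and then turn it back down to the ten-minute mark; do not lean hard on the timer, leave it standing upright on the pad, and leave the other things where they are.

Things in the scene. Friction and masses are not known exactly. Their poses are not given: they have to be found in the camera images.
- timer: bell timer, loose, about 0.3 kg: squat green round case, 77 mm diameter, steel band, white scale plate on top at 29 mm, four smooth steel feet. Origin: centre of its underside, z up. A coaxial black dial stands on it from 32 to 62 mm up. The feet grip on the pad and skid more easily on the bare bench. It must never press on the pad with more than 30 N.
- timer_dial (a joint): dial angle in the case, rad: 0 at the 0 tick, growing clockwise seen from above, 0.1745 a minute; 10 min = 1.745, red top mark = 2.618, dead stop 2.967; starts at 0.05 to 0.7. Spring and brake: winding takes 0.17 to 0.25 N m, turning back about 0.1; it stays where let go. Unless the dial is pressed down too (about 16 N; 5 N is too little), the case turns along with it.
- dial_grip (a point): a point on the dial's axis, 53 mm above the timer's underside, at the height to grip. The dial is a fluted black drum, 44 mm diameter, 30 mm high, its top 9 mm above this point, the case's collar 24 mm below it; it may be gripped across in any direction.
- pointer (a point): outer end of the red pointer line on the flat aluminium top of the dial, 20 mm from the axis, 62 mm above the timer's underside
- ten_mark (a point): the ten-minute tick on the case's white plate, 34 mm from the axis, 29 mm up. The scale has 16 ticks, one a minute, ten degrees apart, clockwise seen from above; those at 0, 5 and 10 are long, broad and black, the last (15, the top mark) is long and red. The 0 tick lies 255 degrees counter-clockwise from the case's x axis.
- pad: the blue square silicone-rubber pad with a thin rib round its edge, 120 x 120 x 8 mm, fixed to the bench. Origin: centre of its underside; its top is 8 mm above it and gives about 1 mm per 10 N. Closing hard and off-centre on the dial rocks the timer and can load the pad as much as leaning on it: close softly first.
- glued_ring_clamp: wooden ring clamp with a brass ring in its jaws, 36 x 110 x 21 mm, lying loose on the bench; origin at the centre of its underside. Leave it alone.
- blue_bottle: blue bottle with a black cap, 42 mm diameter, 85 mm high, standing loose on the bench; origin at the centre of its underside. Leave it alone.
- loupe: small folding loupe, black and steel, 66 x 40 x 12 mm, lying loose on the bench; origin at the centre of its underside. Leave it alone.

How it is judged:
By the outcome, as a careful person would: the job done as asked, in the order asked, and still so for the second after the job is handed in, with the robot touching nothing.
It also fails if it takes over 72 s, if anything falls off the work surface, if the arm or the gripper's body presses on something with over 40 N, if the wrist force passes 120 N, or if a joint passes its speed limit or range.

## Robot

A 6-joint arm with a two-finger parallel gripper is mounted at the origin on a cart in front of the work surface, level with it; the furniture and walls round the work are solid. World frame = base frame: x ahead of the robot, y to its left, z up, the work surface at z = 0. Lengths are in m, angles in degrees, forces in N, time in s.
With the tool pointing down it reaches from about 0.375 to 0.975 m from the base axis. Payload 3.8 kg.
Tool frame: the origin (TCP) lies at the very end of the fingers, on their centre line; the grasp point (between the pads) lies 19 mm behind it (grip_depth is the distance from the TCP to the grasp point, in m); z points along the fingers, y is the line along which they close (so a half turn about z gives the same grasp; the last joint's range is limited). The gripper opens to 88 mm and grips with 3 to 60 N. Pads are 18 mm wide; open, the fingers measure 123 mm over their backs; the gripper's body (75 mm by 187 mm) begins 45 mm behind the grasp point.
Start: joints at [-68.062, 15.12, 91.902, -0, 72.978, -2.114], TCP at [0.275, -0.616, 0.239] pointing down, gripper open.
Joint ranges: [-150.88, 150.88], [-54.13, 125.18], [17.81, 147.31], [-75.09, 255.09], [0, 152.58], [-146.25, 146.25]. Speed limits (degrees/s): [147.25, 147.25, 180, 180, 180, 180].

## Interface

Orientations are given as [roll, pitch, yaw] about the fixed x, y, z axes, in that order (R = Rz(yaw) Ry(pitch) Rx(roll)).
In Python, from cell import state, capture, camera_model, sign_off, grip_depth gives the robot as it stands. The module is installed in compiled form; this text tells all that it offers.
- The arm moves only by the tool play_rows, never from a script. Its argument "targets" is a list of rows, each a list of 7 numbers: the shift along the tool's x, y, z as a fraction of full scale, then the turn, a rotation vector about the tool's x, y, z as a fraction of full scale, then the opening, from -1 (shut) to 1 (fully open), so that 0 is half open. In form: [[dx, dy, dz, rx, ry, rz, hand], ...]. A call has 1 to 20 rows; each row is the pose to reach, as a shift and turn from the pose commanded when the call began, along the tool's axes at that moment; what a row does not reach only later rows make up. Full scale, the value 1, is 500 mm for a shift and 1.5 rad for a turn. A row lasts 1/12 s, in which the tool goes at most 41.7 mm and 7.16 degrees, less where a joint would pass 70% of its speed; a pose out of reach is approached as far as the arm can. A call with a number of a shift or a turn outside -1 to 1 is refused whole. A call with a gripper value outside its range is refused whole. The fingers move at their own pace and stop on an object; "grip_force" is the grip in N (left out, the last holds). Time passes only in rows, so rows that repeat a pose let the fingers close. It gives the time, the measured TCP pose, the force, the opening and the grip force at its end, in the units of the state.
- state(): the state, without advancing time (a new reading comes with each control period).
- capture(name): name is "scene" or "top" or "wrist"; returns the picture (400x640x3 uint8, blue, green, red); there is no depth.
- camera_model(name): a dict with "fx", "fy", "cx", "cy" (pixels), "camera_from_world" (4x4, takes a point from world to camera coordinates). Camera axes: x right, y down, z forward; pixel columns grow to the right and rows downward; lengths in m; the calibration is good to about 2 mm. A picture is of the moment at which its call begins: read the wrist's pose just before it. camera_model takes no time and is no camera call; for the wrist camera it gives the pose at the moment of the call.
- sign_off(): hands the job in; it is judged then, once.
The state is a dict: "clock": time; "qpos": joint angles; "dq": joint speeds; "effort": joint torques, N m; "tool_pos": TCP position; "orientation": TCP orientation; "ft_force": force on the tool from outside, world axes, zero at the start; "moment": the same for the moment, N m; "opening": finger opening in m; "grasp_force": force on a finger pad.
Only numpy, scipy, OpenCV 4.12 (cv2) and the standard library are available. Lean on these libraries where they do the work, as an engineer would, in place of code of your own. Each camera call takes 0.05 s, during which the arm holds its last target. There are 200 camera calls.

## Working session

There is one attempt and no reset: what is moved stays moved. The work goes in short steps, Python scripts to look and compute and a tool call to move; the robot and the scene stay as the last step left them, time stands still between calls to the robot, and variables do not carry over. Pictures are saved under pics/ and viewed, at most 10 in all, crops included, and the job is handed in when it is done.

Besides the shell and the picture viewer there is one more tool, called after ">>>" as name(argument=value, ...), one argument or row to a line, values as JSON. play_rows: Moves the arm, as the interface text tells. Its arguments: {"type":"object","properties":{"targets":{"type":"array"},"grip_force":{"type":"number"}},"required":["targets"]}

```bash
mkdir -p pics
cat > h.py <<'E'
import numpy as np, cv2
from cell import *
def ray(cam,u,v,z,m=None):
    m=m or camera_model(cam); T=np.linalg.inv(m["camera_from_world"])
    d=T[:3,:3]@[(u-m["cx"])/m["fx"],(v-m["cy"])/m["fy"],1]; o=T[:3,3]
    return o+d*(z-o[2])/d[2]
def proj(cam,p,m=None):
    m=m or camera_model(cam); c=m["camera_from_world"]@np.r_[p,1]
    return m["fx"]*c[0]/c[2]+m["cx"],m["fy"]*c[1]/c[2]+m["cy"]
E
python3 - <<'E'
from h import *
for n in("scene","top"):
    cv2.imwrite(f"pics/{n}0.png",capture(n)); m=camera_model(n); print(n,m["fx"],np.linalg.inv(m["camera_from_world"])[:3,3].round(3))
print(state())
E
```

```text
scene 498.20897207386105 [-0.048  0.478  0.882]
top 443.33910079383566 [0.435 0.131 0.941]
{'clock': 0.1, 'qpos': array([-6.80616610e+01,  1.51649793e+01,  9.19719285e+01, -2.19057006e-04,
        7.29778950e+01, -2.11451793e+00]), 'dq': array([ 0.01568928, -0.02867586, -0.12725122, -0.01369677,  0.02267964,
       -0.09327399]), 'effort': array([ 5.13676914e-04, -5.03618431e+01, -3.58071792e+01,  7.30655948e-02,
        2.33812578e-02, -6.17885485e-05]), 'tool_pos': array([ 0.27487323, -0.61580477,  0.23752504]), 'orientation': array([-1.79885268e+02, -4.02667876e-03,  2.40529172e+01]), 'ft_force': array([ 0.19033781, -0.07711523,  0.60078904]), 'moment': array([-0.04990211,  0.01974057,  0.00962209]), 'grasp_force': 0.0, 'opening': 0.08776478918175169}
```

View pics/top0.png

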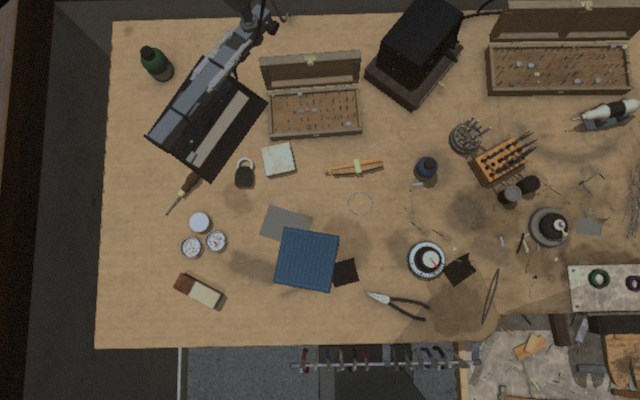

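View pics/scene0.png

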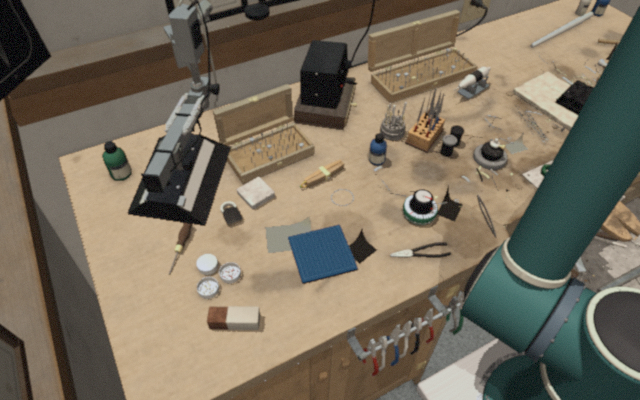

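The top view shows the timer at about (426,260), the pad at about (307,260), the clamp at (355,168), the bottle at (427,168), and pliers at (398,305). Next I'll measure the timer and pad.

Run:
```python
from h import *
I=capture("top"); h=cv2.cvtColor(I,cv2.COLOR_BGR2HSV)
b=cv2.inRange(h,(95,90,50),(115,255,255)); b[:, :260]=0;b[:,350:]=0;b[:220]=0;b[300:]=0
b=cv2.morphologyEx(b,cv2.MORPH_CLOSE,np.ones((5,5)))
c=max(cv2.findContours(b,0,2)[0],key=cv2.contourArea)
box=cv2.boxPoints(cv2.minAreaRect(c)); P=np.array([ray("top",*p,.008) for p in box]); print("pad",P.round(4),P.mean(0),np.linalg.norm(P-np.roll(P,1,0),axis=1))
w=cv2.inRange(h,(0,0,120),(180,60,255)); 
m=np.zeros_like(w); cv2.circle(m,(426,260),24,255,-1); w&=m
ys,xs=np.nonzero(w); pts=np.stack([xs,ys],1).astype(np.int32)
hull=cv2.convexHull(pts); e=cv2.fitEllipse(hull); print("plate",e,ray("top",*e[0],.029), ray("top",e[0][0]+e[1][0]/2,e[0][1],.029)-ray("top",*e[0],.029))
for n,u,v in(("clamp",355,168),("bottle",427,168),("plier",398,305)): print(n,ray("top",u,v,.02))
a=cv2.resize(I[225:295,385:470],None,fx=8,fy=8,interpolation=cv2.INTER_CUBIC); cv2.imwrite("pics/t1.png",a)
m=camera_model("top");print(m["camera_from_world"][:3,:3].round(2))
```

```text
pad [[0.4231 0.246  0.008 ]
 [0.5384 0.2236 0.008 ]
 [0.514  0.1074 0.008 ]
 [0.3998 0.1319 0.008 ]] [0.46884013 0.17721032 0.008     ] [0.11646509 0.11744059 0.11871836 0.11676834]
plate ((427.470703125, 258.9284973144531), (34.560752868652344, 37.113494873046875), 90.25189971923828) [ 0.46224806 -0.07086764  0.029     ] [-0.00080579 -0.03498749  0.        ]
clamp [0.65798506 0.06919964 0.02      ]
bottle [ 0.65393322 -0.08336132  0.02      ]
plier [ 0.37138476 -0.00789989  0.02      ]
[[-0.02 -1.   -0.02]
 [-0.99  0.02 -0.16]
 [ 0.16  0.01 -0.99]]
```

View pics/t1.png

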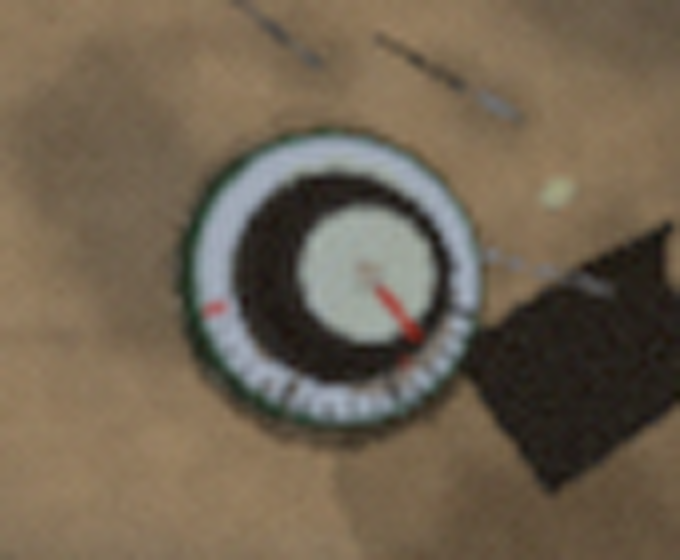

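The crop shows the dial centre near crop (368,272), the red top tick at (213,308), and the pointer tip at (415,338), so the dial sits about 36° past zero. The pad and plate sizes match those given. I'll move above the timer, turning the yaw to about 110.

>>> play_rows(
  targets=[
    [0.786,-0.844,0.078,0,0,-1,1],
    [0.786,-0.844,0.078,0,0,-1,1],
    [0.786,-0.844,0.078,0,0,-1,1],
    [0.786,-0.844,0.078,0,0,-1,1],
    [0.786,-0.844,0.078,0,0,-1,1],
    [0.786,-0.844,0.078,0,0,-1,1],
    [0.786,-0.844,0.078,0,0,-1,1],
    [0.786,-0.844,0.078,0,0,-1,1],
    [0.786,-0.844,0.078,0,0,-1,1],
    [0.786,-0.844,0.078,0,0,-1,1],
    [0.786,-0.844,0.078,0,0,-1,1],
    [0.786,-0.844,0.078,0,0,-1,1],
    [0.786,-0.844,0.078,0,0,-1,1],
    [0.786,-0.844,0.078,0,0,-1,1],
    [0.786,-0.844,0.078,0,0,-1,1],
    [0.786,-0.844,0.078,0,0,-1,1],
    [0.786,-0.844,0.078,0,0,-1,1],
    [0.786,-0.844,0.078,0,0,-1,1],
  ],
)

```text
clock: 1.65
tool_pos: [0.4617, -0.0719, 0.1997]
orientation: [-180.0, 0.0, 109.9]
ft_force: [-0.5, 0.9, -0.2]
opening: 0.0883
grasp_force: 0.0
```

Run:
```python
from h import *
s=state(); m=camera_model("wrist"); I=capture("wrist"); cv2.imwrite("pics/w1.png",I); print(s["clock"],s["tool_pos"],s["orientation"],s["qpos"],s["ft_force"])
print(np.linalg.inv(m["camera_from_world"]).round(3)); print(proj("wrist",[.462,-.071,.062],m))
```

```text
1.65 [ 0.46167035 -0.07188344  0.19965848] [-1.79976469e+02  1.73183836e-02  1.09932133e+02] [-1.18851600e+01 -6.12995167e+00  1.18956122e+02 -2.94241729e-02
  6.71846969e+01 -3.18058772e+01] [-0.54351246  0.89198955 -0.21691374]
[[ 0.94   0.324  0.106  0.434]
 [ 0.341 -0.892 -0.297  0.004]
 [-0.001  0.316 -0.949  0.346]
 [ 0.     0.     0.     1.   ]]
(np.float64(319.43659591553853), np.float64(184.58344321685192))
```

View pics/w1.png

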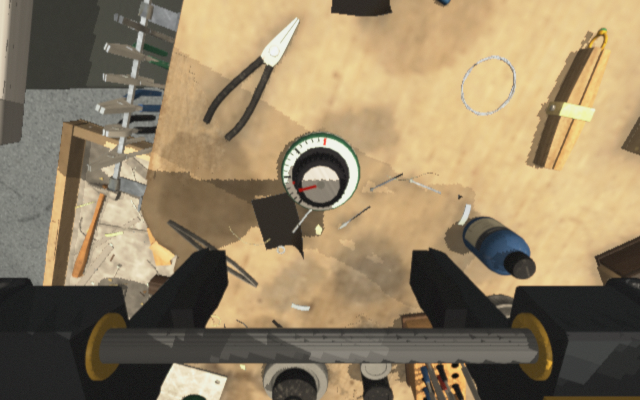

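The wrist view shows the timer at about (321,172), with the pointer red at (308,188), the red top mark at (324,141), and the bottle and clamp well clear. I'll refine the centre from both views.

```bash
cat > meas.py <<'E'
from h import *
def measure(cam,c0,zb=0.,R=45,show=None):
    """dial-top centre from grey disc, plate centre from outer white edge, red parts -> dial angle"""
    m=camera_model(cam); I=capture(cam); S=6; x0,y0=int(c0[0])-R,int(c0[1])-R
    C=cv2.resize(I[y0:y0+2*R,x0:x0+2*R],None,fx=S,fy=S,interpolation=cv2.INTER_CUBIC)
    if show: cv2.imwrite(show,C)
    back=lambda p,z: ray(cam,(p[0]+.5)/S-.5+x0,(p[1]+.5)/S-.5+y0,z,m)
    h=cv2.cvtColor(C,cv2.COLOR_BGR2HSV)
    red=cv2.inRange(h,(0,120,90),(8,255,255))|cv2.inRange(h,(172,120,90),(180,255,255))
    w=cv2.inRange(h,(0,0,110),(180,70,255))|red
    n,l,s,ce=cv2.connectedComponentsWithStats(w)
    for k in range(1,n):
        if s[k][4]>600:
            e=cv2.fitEllipse(cv2.convexHull(np.argwhere(l==k)[:,::-1].astype(np.int32)))
            print("white",s[k][4],np.round(e[0]),np.round(e[1]),"z62",back(e[0],zb+.062).round(4),"z29",back(e[0],zb+.029).round(4))
    n,l,s,ce=cv2.connectedComponentsWithStats(red)
    for k in range(1,n):
        if s[k][4]>40: print("red",s[k],ce[k].round(),"z62",back(ce[k],zb+.062).round(4),"z29",back(ce[k],zb+.029).round(4))
    return back
E
python3 - <<'E'
from meas import *
measure("wrist",(320,172),show="pics/w1c.png")
measure("top",(427,259),R=30)
E
```

```text
white 1776 [371. 131.] [149. 286.] z62 [ 0.4647 -0.0372  0.062 ] z29 [ 0.4682 -0.0421  0.029 ]
white 62669 [271. 288.] [452. 479.] z62 [ 0.4593 -0.0629  0.062 ] z29 [ 0.4622 -0.0707  0.029 ]
white 37529 [275. 339.] [224. 230.] z62 [ 0.4625 -0.0697  0.062 ] z29 [ 0.4657 -0.0783  0.029 ]
white 2038 [192. 367.] [ 31. 119.] z62 [ 0.4526 -0.0776  0.062 ] z29 [ 0.4547 -0.0872  0.029 ]
red [293  64  13  43 419] [299.  85.] z62 [ 0.4531 -0.0346  0.062 ] z29 [ 0.4553 -0.0392  0.029 ]
red [105 324  14  21 218] [112. 333.] z62 [ 0.4402 -0.0768  0.062 ] z29 [ 0.4409 -0.0862  0.029 ]
red [ 141  346  108   44 2038] [192. 367.] z62 [ 0.4526 -0.0776  0.062 ] z29 [ 0.4548 -0.0871  0.029 ]
white 10535 [179. 184.] [209. 217.] z62 [ 0.4608 -0.0616  0.062 ] z29 [ 0.4618 -0.0688  0.029 ]
white 3003 [182. 190.] [49. 97.] z62 [ 0.4586 -0.0624  0.062 ] z29 [ 0.4595 -0.0697  0.029 ]
red [212 193  24  28 227] [224. 206.] z62 [ 0.4532 -0.0755  0.062 ] z29 [ 0.4538 -0.0833  0.029 ]
```

View pics/w1c.png

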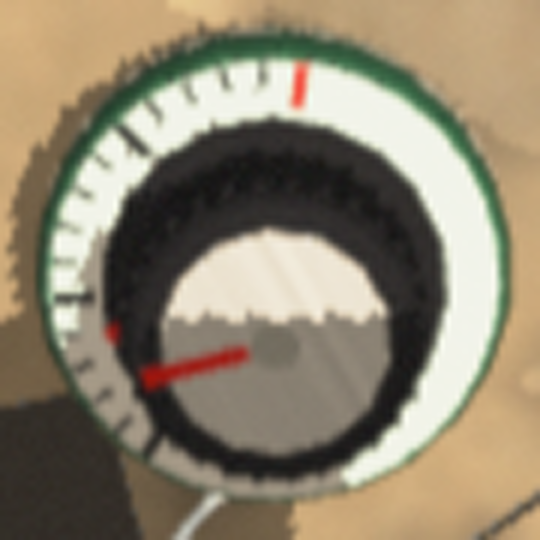

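The timer centre is (0.4623, -0.0702), the dial reads about 34° (0.59 rad), and the ten tick lies at world 152.6°. I'll go down around the dial.

>>> play_rows(
  targets=[
    [0.003,0.002,0.12,0,0,-0.35,1],
    [0.003,0.002,0.2,0,0,-0.35,1],
    [0.003,0.002,0.22,0,0,-0.35,1],
    [0.003,0.002,0.24,0,0,-0.35,1],
    [0.003,0.002,0.26,0,0,-0.35,1],
    [0.003,0.002,0.28,0,0,-0.35,1],
    [0.003,0.002,0.3,0,0,-0.35,1],
    [0.003,0.002,0.315,0,0,-0.35,1],
    [0.003,0.002,0.325,0,0,-0.35,1],
    [0.003,0.002,0.33,0,0,-0.35,1],
    [0.003,0.002,0.33,0,0,-0.35,1],
    [0.003,0.002,0.33,0,0,-0.35,1],
  ],
  grip_force=5,
)

```text
clock: 2.8
tool_pos: [0.4627, -0.0691, 0.035]
orientation: [180.0, 0.0, 140.1]
ft_force: [-0.2, 0.2, -0.5]
opening: 0.0886
grasp_force: 0.0
```

>>> play_rows(
  targets=[
    [0,0,0,0,0,0,0.4],
    [0,0,0,0,0,0,0.2],
    [0,0,0,0,0,0,0.1],
    [0,0,0,0,0,0,0.05],
    [0,0,0,0,0,0,0],
    [0,0,0,0,0,0,-0.05],
    [0,0,0,0,0,0,-0.1],
    [0,0,0,0,0,0,-0.2],
    [0,0,0,0,0,0,-0.3],
    [0,0,0,0,0,0,-0.3],
  ],
  grip_force=5,
)

```text
clock: 3.63
tool_pos: [0.4625, -0.069, 0.0348]
orientation: [180.0, 0.0, 140.1]
ft_force: [-0.4, 0.9, -0.1]
opening: 0.0439
grasp_force: 5.0
```

>>> play_rows(
  targets=[
    [0,0,0,0,0,0,-0.3],
    [0,0,0,0,0,0,-0.3],
    [0,0,-0.02,0,0,0,-0.3],
    [0,0,-0.05,0,0,0,-0.3],
    [0,0,-0.08,0,0,0,-0.3],
    [0,0,-0.1,0,0,0,-0.3],
    [0,0,-0.1,0,0,0,-0.3],
  ],
  grip_force=25,
)

```text
clock: 4.22
tool_pos: [0.464, -0.0695, 0.0871]
orientation: [179.9, 0.2, 140.1]
ft_force: [1.4, 0.6, -4.3]
opening: 0.0432
grasp_force: 25.0
```

>>> play_rows(
  targets=[
    [0.04,0.05,0,0,0,0,-0.3],
    [0.08,0.1,0,0,0,0,-0.3],
    [0.12,0.15,0,0,0,0,-0.3],
    [0.16,0.2,0,0,0,0,-0.3],
    [0.2,0.25,0,0,0,0,-0.3],
    [0.24,0.3,0,0,0,0,-0.3],
    [0.27,0.34,0,0,0,0,-0.3],
    [0.29,0.366,0,0,0,0,-0.3],
    [0.3,0.379,0,0,0,0,-0.3],
    [0.306,0.386,0,0,0,0,-0.3],
    [0.306,0.386,0,0,0,0,-0.3],
    [0.306,0.386,0,0,0,0,-0.3],
    [0.306,0.386,0,0,0,0,-0.3],
  ],
)

```text
clock: 5.3
tool_pos: [0.4687, 0.1761, 0.0844]
orientation: [-180.0, -0.0, 140.0]
ft_force: [-0.3, -0.3, -2.7]
opening: 0.0433
grasp_force: 25.0
```

Run:
```python
from h import *
s=state(); print(s["tool_pos"],s["qpos"],s["ft_force"],s["clock"])
I=capture("wrist"); m=camera_model("wrist"); print("exp pad",proj("wrist",[.4688,.1772,.008],m)); T=capture("top")
h=cv2.cvtColor(I,cv2.COLOR_BGR2HSV); b=cv2.inRange(h,(95,90,30),(115,255,255)); c=max(cv2.findContours(b,0,2)[0],key=cv2.contourArea)
print("wrist hull",[ray("wrist",*p[0],.008,m).round(4)[:2].tolist() for p in cv2.approxPolyDP(cv2.convexHull(c),6,True).astype(float)])
cv2.imwrite("pics/w2.png",np.vstack([I,cv2.resize(T[200:320,240:400],(267,200))[:, :].copy() if 0 else np.zeros((0,640,3),np.uint8)]))
```

```text
[0.46868707 0.17606737 0.08443442] [ 1.77518862e+01  5.08505303e+00  1.21309399e+02 -2.43742980e-02
  5.36494126e+01 -3.22598162e+01] [-0.33988991 -0.27563428 -2.69979733] 5.3
exp pad (np.float64(320.7956386959004), np.float64(209.18619157501536))
wrist hull [[0.4243, 0.2458], [0.5379, 0.2223], [0.5328, 0.1964], [0.4511, 0.1211], [0.4008, 0.1316]]
```

View pics/w2.png

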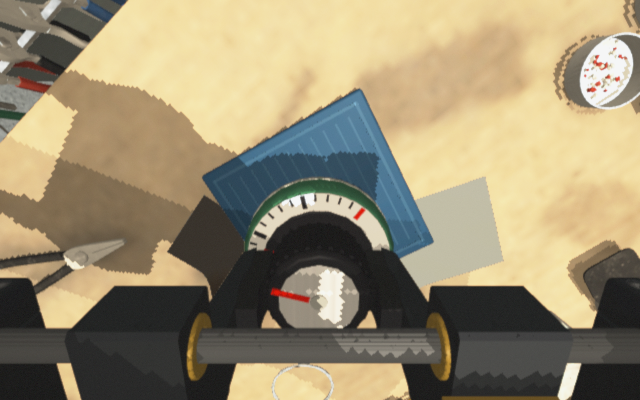

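The wrist view shows the timer hanging level over the pad, with the plate at (318,230) and pad corners near (361,90), (205,178) and (432,240). The pad centre from this view agrees to within 1 mm. I'll lower it gently.

>>> play_rows(
  targets=[
    [0,0.002,0.03,0,0,0,-0.3],
    [0,0.002,0.055,0,0,0,-0.3],
    [0,0.002,0.068,0,0,0,-0.3],
    [0,0.002,0.074,0,0,0,-0.3],
    [0,0.002,0.077,0,0,0,-0.3],
    [0,0.002,0.08,0,0,0,-0.3],
    [0,0.002,0.082,0,0,0,-0.3],
    [0,0.002,0.083,0,0,0,-0.3],
    [0,0.002,0.083,0,0,0,-0.3],
    [0,0.002,0.083,0,0,0,-0.3],
  ],
)

```text
clock: 6.23
tool_pos: [0.4699, 0.178, 0.0436]
orientation: [180.0, 0.0, 140.1]
ft_force: [-0.5, -0.0, -3.2]
opening: 0.0434
grasp_force: 25.0
```

>>> play_rows(
  targets=[
    [0,0,0,0,0,0,-0.3],
    [0,0,0,0,0,0,-0.3],
    [0,0,0.001,0,0,0,-0.3],
    [0,0,0.002,0,0,0,-0.3],
    [0,0,0.002,0,0,0,-0.3],
    [0,0,0.002,0,0,0,-0.3],
  ],
  grip_force=50,
)

```text
clock: 6.73
tool_pos: [0.4698, 0.178, 0.0425]
orientation: [180.0, 0.0, 140.1]
ft_force: [-0.2, -0.2, -1.0]
opening: 0.0432
grasp_force: 50.0
```

>>> play_rows(
  targets=[
    [0,0,0.001,0,0,0,-0.3],
    [0,0,0.001,0,0,0,-0.3],
    [0,0,0.001,0,0,0,-0.3],
  ],
)

```text
clock: 6.98
tool_pos: [0.4698, 0.1779, 0.0421]
orientation: [180.0, 0.0, 140.1]
ft_force: [-1.0, -0.8, 1.8]
opening: 0.0429
grasp_force: 50.0
```

>>> play_rows(
  targets=[
    [0,0,0.001,0,0,0,-0.3],
    [0,0,0.002,0,0,0,-0.3],
    [0,0,0.002,0,0,0,-0.3],
    [0,0,0.002,0,0,0,-0.3],
  ],
)

```text
clock: 7.32
tool_pos: [0.4699, 0.178, 0.0415]
orientation: [180.0, 0.0, 140.1]
ft_force: [-2.3, -1.2, 6.1]
opening: 0.0429
grasp_force: 50.0
```

```bash
python3 -c "
from h import *
s=state();print(s['ft_force'],s['moment'],s['tool_pos'])"
```

```text
[-2.34187034 -1.21702862  6.13613952] [-0.25715337  0.34135657  0.03184772] [0.4699371  0.17796682 0.04149128]
```

>>> play_rows(
  targets=[
    [0,0,0.001,0,0,0,-0.3],
    [0,0,0.002,0,0,0,-0.3],
    [0,0,0.003,0,0,0,-0.3],
    [0,0,0.004,0,0,0,-0.3],
    [0,0,0.005,0,0,0,-0.3],
    [0,0,0.005,0,0,0,-0.3],
    [0,0,0.005,0,0,0,-0.3],
  ],
)

```text
clock: 7.9
tool_pos: [0.4701, 0.178, 0.0403]
orientation: [180.0, 0.0, 140.1]
ft_force: [-7.0, -2.5, 16.1]
opening: 0.0429
grasp_force: 50.0
```

>>> play_rows(
  targets=[
    [0.001,-0.002,0.001,0,0,0,-0.3],
    [0.001,-0.002,0.001,0,0,0.02,-0.3],
    [0.001,-0.002,0.001,0,0,0.05,-0.3],
    [0.001,-0.002,0.001,0,0,0.08,-0.3],
    [0.001,-0.002,0.001,0,0,0.11,-0.3],
    [0.001,-0.002,0.001,0,0,0.14,-0.3],
    [0.001,-0.002,0.001,0,0,0.17,-0.3],
    [0.001,-0.002,0.001,0,0,0.2,-0.3],
  ],
)

```text
clock: 8.57
tool_pos: [0.47, 0.178, 0.0403]
orientation: [179.9, 0.0, 122.8]
ft_force: [-5.1, -0.6, 17.5]
opening: 0.0428
grasp_force: 50.0
```

Run:
```python
from meas import *
s=state();print(s['ft_force'],s['moment'],s['orientation'],s['qpos'],s['clock'])
p=proj("wrist",[.4695,.1777,.07]); print(p); I=capture("wrist"); cv2.imwrite("pics/w3.png",I)
```

```text
[-5.08395691 -0.56106158 17.53613282] [-0.34174588  0.8417684   0.18652567] [1.79865903e+02 4.35362679e-02 1.22804304e+02] [ 1.79022693e+01  8.85697749e+00  1.22769945e+02 -1.01717226e-02
  4.82322949e+01 -1.48953194e+01] 8.5667
(np.float64(317.9421055711236), np.float64(301.94381454804085))
```

View pics/w3.png

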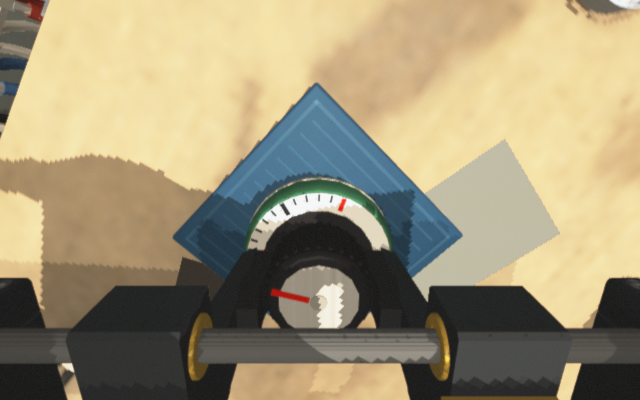

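The picture shows the pointer fixed to the gripper at (290,295), while the red mark moved to (343,203). I'll check whether the case held still.

```bash
cat > red.py <<'E'
from meas import *
def casered(c=(.4698,.1779),zp=.0366):
    m=camera_model("wrist"); I=capture("wrist"); h=cv2.cvtColor(I,cv2.COLOR_BGR2HSV)
    r=cv2.inRange(h,(0,120,90),(8,255,255))|cv2.inRange(h,(172,120,90),(180,255,255))
    n,l,s,ce=cv2.connectedComponentsWithStats(r)
    for k in range(1,n):
        if s[k][4]<6: continue
        for z in(zp,zp+.033):
            p=ray("wrist",*ce[k],z,m)[:2]-c
            if np.hypot(*p)<.04: print(s[k][4],ce[k].round(1),"z",z,"r",np.hypot(*p).round(4),"ang",np.degrees(np.arctan2(p[1],p[0])).round(1))
    return I
E
python3 -c "
from red import *
casered()
I=cv2.imread('pics/w2.png');r=None
s=state();print(s['ft_force'],s['clock'])"
```

```text
51 [341.  204.7] z 0.0366 r 0.0309 ang 103.2
246 [288.9 295.5] z 0.0366 r 0.0246 ang -94.9
246 [288.9 295.5] z 0.0696 r 0.0121 ang -160.3
[-4.38622004 -2.2763532  17.0555852 ] 8.6667
```

The case held still (red at 103.2°) and the dial is at about 53°. Winding on.

>>> play_rows(
  targets=[
    [0,0,0,0,0,0.03,-0.3],
    [0,0,0,0,0,0.08,-0.3],
    [0,0,0,0,0,0.13,-0.3],
    [0,0,0,0,0,0.18,-0.3],
    [0,0,0,0,0,0.23,-0.3],
    [0,0,0,0,0,0.28,-0.3],
    [0,0,0,0,0,0.33,-0.3],
    [0,0,0,0,0,0.38,-0.3],
    [0,0,0,0,0,0.4,-0.3],
  ],
)

```text
clock: 9.42
tool_pos: [0.4701, 0.1781, 0.0403]
orientation: [179.9, -0.1, 88.4]
ft_force: [-4.5, -1.3, 16.7]
opening: 0.0428
grasp_force: 50.0
```

```bash
python3 -c "
from red import *
casered()
s=state();print(s['ft_force'],s['moment'],s['clock'])"
```

```text
46 [301.4 202.5] z 0.0366 r 0.0312 ang 101.6
244 [288.8 295.4] z 0.0366 r 0.024 ang -128.2
244 [288.8 295.4] z 0.0696 r 0.0114 ang 163.5
[-5.04629742 -1.31190749 16.38544611] [-0.2266981   0.91305889  0.15525348] 9.4667
```

>>> play_rows(
  targets=[
    [0,0,0.001,0,0,0.03,-0.3],
    [0,0,0.001,0,0,0.08,-0.3],
    [0,0,0.001,0,0,0.13,-0.3],
    [0,0,0.001,0,0,0.18,-0.3],
    [0,0,0.001,0,0,0.23,-0.3],
    [0,0,0.001,0,0,0.28,-0.3],
    [0,0,0.001,0,0,0.33,-0.3],
    [0,0,0.001,0,0,0.38,-0.3],
    [0,0,0.001,0,0,0.4,-0.3],
  ],
)

```text
clock: 10.22
tool_pos: [0.4703, 0.1781, 0.0401]
orientation: [179.9, -0.1, 54.0]
ft_force: [-4.9, -1.2, 18.1]
opening: 0.0431
grasp_force: 50.0
```

```bash
python3 -c "
from red import *
casered()
s=state();print(s['ft_force'],s['moment'],s['orientation'],s['clock'])"
```

```text
50 [268.1 222.4] z 0.0366 r 0.0308 ang 100.3
50 [268.1 222.4] z 0.0696 r 0.0386 ang 80.2
242 [289.1 295.4] z 0.0366 r 0.0229 ang -162.3
242 [289.1 295.4] z 0.0696 r 0.0109 ang 124.1
[-4.84698722 -0.58367637 18.38111267] [-0.20506565  0.91078948  0.12904086] [ 1.79899050e+02 -1.46869693e-01  5.39707891e+01] 10.2667
```

>>> play_rows(
  targets=[
    [0,0,0,0,0,0.03,-0.3],
    [0,0,0,0,0,0.08,-0.3],
    [0,0,0,0,0,0.13,-0.3],
    [0,0,0,0,0,0.18,-0.3],
    [0,0,0,0,0,0.23,-0.3],
    [0,0,0,0,0,0.28,-0.3],
    [0,0,0,0,0,0.33,-0.3],
    [0,0,0,0,0,0.37,-0.3],
    [0,0,0,0,0,0.4,-0.3],
    [0,0,0,0,0,0.42,-0.3],
    [0,0,0,0,0,0.43,-0.3],
    [0,0,0,0,0,0.43,-0.3],
  ],
)

```text
clock: 11.27
tool_pos: [0.4705, 0.178, 0.0401]
orientation: [180.0, -0.2, 17.2]
ft_force: [-4.1, -1.1, 17.3]
opening: 0.0429
grasp_force: 50.0
```

```bash
python3 -c "
from red import *
cv2.imwrite('pics/w4.png',cv2.resize(casered((.4703,.1781))[150:350,200:440],(720,600),interpolation=2))
s=state();print(s['ft_force'],s['moment'],s['orientation'],s['clock'])
measure('top',(305,258),zb=.008,R=30)"
```

```text
245 [288.7 295.4] z 0.0366 r 0.0226 ang 160.2
245 [288.7 295.4] z 0.0696 r 0.011 ang 85.5
[-5.07344781 -2.1264617  17.81336184] [-0.31153959  0.77842242  0.22478216] [179.98419022  -0.19039804  17.21230371] 11.3167
white 2807 [341. 201.] [ 47. 107.] z62 [0.4611 0.1249 0.07  ] z29 [0.4621 0.1247 0.037 ]
```

View pics/w4.png

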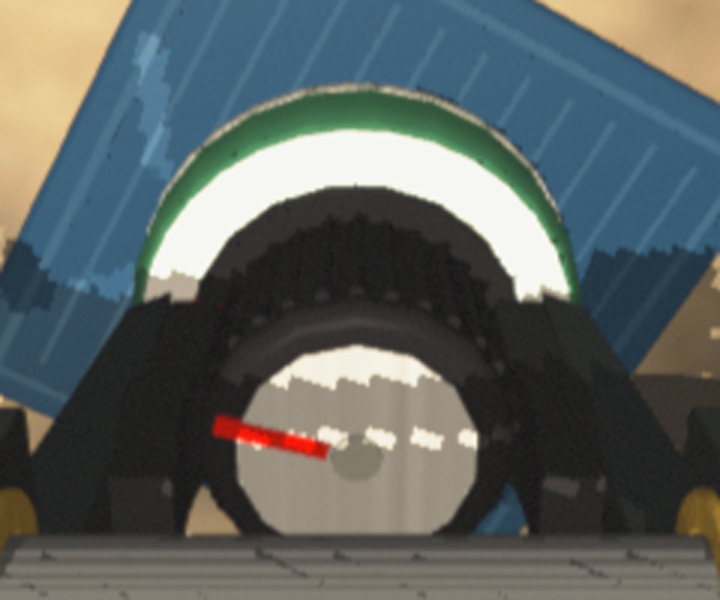

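The picture shows the pointer tip at (215,425) in the crop, about world 94.5°. That is about 7° past the red mark and short of the dead stop. I'll add 3° for margin, then turn back most of the way.

>>> play_rows(
  targets=[
    [0,0,0,0,0,0.02,-0.3],
    [0,0,0,0,0,0.035,-0.3],
    [0,0,0,0,0,0.035,-0.3],
    [0,0,0,0,0,0.035,-0.3],
  ],
)

```text
clock: 11.7
tool_pos: [0.4705, 0.178, 0.0401]
orientation: [180.0, -0.2, 14.2]
ft_force: [-5.4, -1.2, 17.8]
opening: 0.0429
grasp_force: 50.0
```

>>> play_rows(
  targets=[
    [0,0,0,0,0,-0.02,-0.3],
    [0,0,0,0,0,-0.06,-0.3],
    [0,0,0,0,0,-0.11,-0.3],
    [0,0,0,0,0,-0.16,-0.3],
    [0,0,0,0,0,-0.21,-0.3],
    [0,0,0,0,0,-0.26,-0.3],
    [0,0,0,0,0,-0.31,-0.3],
    [0,0,0,0,0,-0.36,-0.3],
    [0,0,0,0,0,-0.41,-0.3],
    [0,0,0,0,0,-0.46,-0.3],
    [0,0,0,0,0,-0.51,-0.3],
    [0,0,0,0,0,-0.55,-0.3],
    [0,0,0,0,0,-0.58,-0.3],
    [0,0,0,0,0,-0.58,-0.3],
    [0,0,0,0,0,-0.58,-0.3],
  ],
)

```text
clock: 12.95
tool_pos: [0.4702, 0.1782, 0.0401]
orientation: [179.9, -0.1, 64.0]
ft_force: [-5.6, -1.6, 18.3]
opening: 0.0429
grasp_force: 50.0
```

Run:
```python
from red import *
s=state();print(s['ft_force'],s['moment'],s['orientation'],s['tool_pos'],s['clock'])
for c in((.4698,.1779),tuple(s['tool_pos'][:2])):
    I=casered(c)
m=camera_model("wrist"); cv2.imwrite("pics/w5.png",cv2.resize(I[150:350,200:440],(720,600),interpolation=2))
```

```text
[-5.64946592 -1.55619467 18.33994786] [-0.13891749  1.00883699  0.12740207] [ 1.79891631e+02 -1.30107660e-01  6.40253979e+01] [0.4702312  0.17816152 0.04005661] 12.95
51 [275.9 214.8] z 0.0366 r 0.0311 ang 100.8
247 [289.  295.4] z 0.0366 r 0.0231 ang -152.4
247 [289.  295.4] z 0.0696 r 0.011 ang 135.3
52 [275.9 214.9] z 0.0366 r 0.0309 ang 101.7
52 [275.9 214.9] z 0.0696 r 0.0398 ang 85.5
247 [289.  295.4] z 0.0366 r 0.0236 ang -152.3
247 [289.  295.4] z 0.0696 r 0.0112 ang 137.8
```

View pics/w5.png

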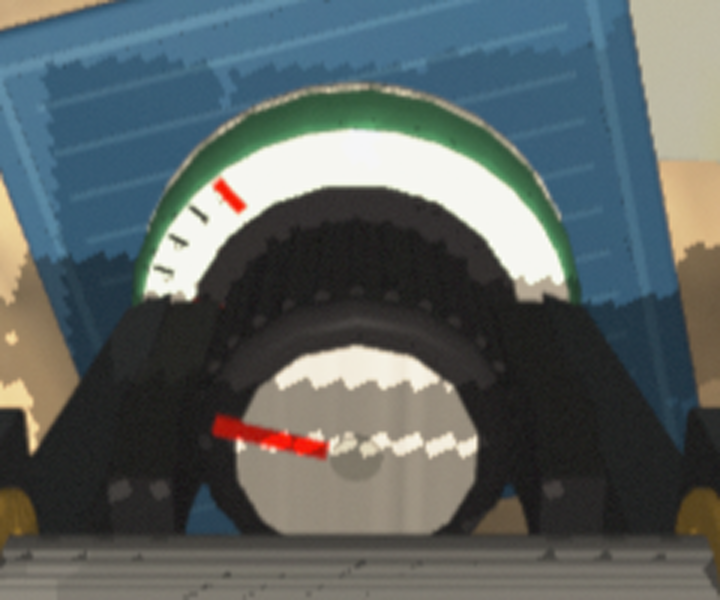

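The picture shows the pointer from the hub (357,457) to its tip (215,427), and the red mark at (229,196) in the crop. I'll compute the angles about the hub's own axis.

Run:
```python
from h import *
m=camera_model("wrist"); A=lambda p:np.degrees(np.arctan2(p[1],p[0]))
g=lambda u,v,z: ray("wrist",200+(u+.5)/3-.5,150+(v+.5)/3-.5,z,m)[:2]
for zt in(.0683,.0696):
    c=g(357,457,zt); t=g(215,427,zt)-c; i=g(327,452,zt)-c; r=g(229,196,zt-.033)-c
    print(c,"tip",np.hypot(*t),A(t),"inner",A(i),"red",np.hypot(*r),A(r),"dial",A(r)+150-A(t))
```

```text
[0.4707445  0.17699912] tip 0.01934123941164817 140.16120475251634 inner 143.00662579854554 red 0.03181194218775603 102.99301226986502 dial 112.83180751734866
[0.47113932 0.17781358] tip 0.019128085880220233 140.1612047525162 inner 143.0066257985452 red 0.03138415940167751 103.21962306589228 dial 113.05841831337608
```

>>> play_rows(
  targets=[
    [0,0,0,0,0,-0.03,-0.3],
    [0,0,0,0,0,-0.07,-0.3],
    [0,0,0,0,0,-0.1,-0.3],
    [0,0,0,0,0,-0.12,-0.3],
    [0,0,0,0,0,-0.13,-0.3],
    [0,0,0,0,0,-0.13,-0.3],
    [0,0,0,0,0,-0.13,-0.3],
  ],
)

```text
clock: 13.63
tool_pos: [0.4702, 0.1782, 0.0401]
orientation: [179.9, -0.1, 75.2]
ft_force: [-4.7, -0.4, 18.3]
opening: 0.0427
grasp_force: 50.0
```

>>> play_rows(
  targets=[
    [0,0,-0.002,0,0,0,-0.3],
    [0,0,-0.004,0,0,0,-0.3],
    [0,0,-0.006,0,0,0,-0.3],
    [0,0,-0.007,0,0,0,-0.3],
    [0,0,-0.007,0,0,0,-0.3],
    [0,0,-0.007,0,0,0,-0.3],
  ],
)

```text
clock: 14.13
tool_pos: [0.4699, 0.1779, 0.0416]
orientation: [179.9, -0.1, 75.2]
ft_force: [-0.8, 0.2, 6.5]
opening: 0.0427
grasp_force: 50.0
```

>>> play_rows(
  targets=[
    [0,0,-0.0015,0,0,0,-0.3],
    [0,0,-0.0025,0,0,0,-0.3],
    [0,0,-0.0025,0,0,0,-0.3],
    [0,0,-0.0025,0,0,0,-0.3],
  ],
)

```text
clock: 14.47
tool_pos: [0.4694, 0.1777, 0.0421]
orientation: [179.9, -0.1, 75.2]
ft_force: [3.7, 1.7, 1.5]
opening: 0.0429
grasp_force: 50.0
```

>>> play_rows(
  targets=[
    [0,0,0,0,0,0,-0.3],
    [0,0,0,0,0,0,-0.3],
    [0,0,0,0,0,0,0.1],
    [0,0,0,0,0,0,0.4],
    [0,0,0,0,0,0,1],
    [0,0,0,0,0,0,1],
    [0,0,0,0,0,0,1],
    [0,0,0,0,0,0,1],
    [0,0,-0.02,0,0,0,1],
    [0,0,-0.06,0,0,0,1],
    [0,0,-0.12,0,0,0,1],
    [0,0,-0.18,0,0,0,1],
    [0,0,-0.24,0,0,0,1],
    [0,0,-0.3,0,0,0,1],
    [0,0,-0.3,0,0,0,1],
    [0,0,-0.3,0,0,0,1],
    [0,0,-0.3,0,0,0,1],
  ],
  grip_force=5,
)

```text
clock: 15.88
tool_pos: [0.4682, 0.1773, 0.192]
orientation: [180.0, 0.0, 75.2]
ft_force: [-0.7, -0.1, 0.1]
opening: 0.0882
grasp_force: 0.0
```

Run:
```python
from meas import *
s=state();print(s['tool_pos'],s['clock'])
m=camera_model("wrist"); p=proj("wrist",[.47,.178,.05]); print(p)
b=measure("wrist",p,zb=.008,show="pics/w6.png")
```

```text
[0.46820426 0.17729333 0.19200222] 15.8833
(np.float64(319.68667313761654), np.float64(182.87857218884267))
white 645 [175.  14.] [15. 60.] z62 [0.4676 0.221  0.07  ] z29 [0.4649 0.2167 0.037 ]
white 61875 [274. 255.] [464. 478.] z62 [0.4718 0.1865 0.07  ] z29 [0.4696 0.178  0.037 ]
white 42864 [275. 326.] [237. 246.] z62 [0.4695 0.1769 0.07  ] z29 [0.4669 0.1672 0.037 ]
white 798 [113. 227.] [30. 34.] z62 [0.452  0.1958 0.07  ] z29 [0.4473 0.1884 0.037 ]
white 2402 [187. 307.] [ 44. 124.] z62 [0.4586 0.1825 0.07  ] z29 [0.4548 0.1735 0.037 ]
white 5108 [179. 436.] [ 62. 185.] z62 [0.4526 0.165  0.07  ] z29 [0.4481 0.1538 0.037 ]
red [161  63  25  37 435] [173.  81.] z62 [0.4651 0.2127 0.07  ] z29 [0.4621 0.2074 0.037 ]
red [ 97 212  32  30 798] [113. 227.] z62 [0.452  0.1958 0.07  ] z29 [0.4473 0.1884 0.037 ]
red [ 130  280  118   50 2402] [183. 305.] z62 [0.4581 0.1829 0.07  ] z29 [0.4542 0.1739 0.037 ]
```

View pics/w6.png

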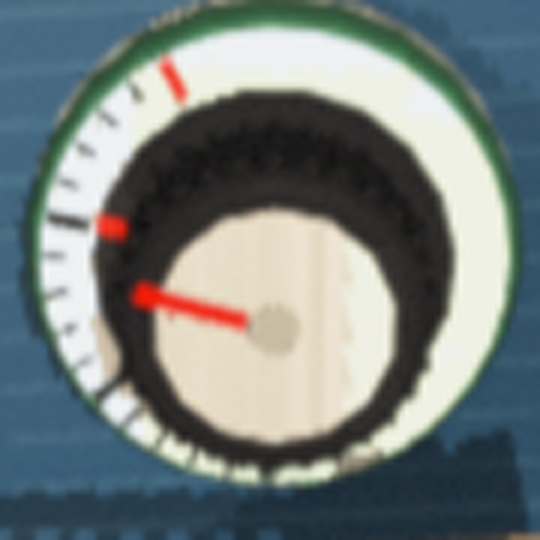

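The picture shows the ten tick at (68,220), the red flag on the dial's side at (113,227), and the pointer running from (275,328) to (140,293). I'll check the angles.

Run:
```python
from h import *
m=camera_model("wrist"); x0,y0=319-45,182-45; A=lambda p:np.degrees(np.arctan2(p[1],p[0]))%360
g=lambda u,v,z: ray("wrist",(u+.5)/6-.5+x0,(v+.5)/6-.5+y0,z,m)[:2]
for dy in(-3,0,3):
    c=g(275,328+dy,.07); cp=g(274,255+dy,.037)
    t=g(140,294,.07)-c; k=g(68,220,.037); r=g(173,81,.037);z=g(107,390,.037)
    print(c,cp,"tip",np.hypot(*t),A(t),"cent",A(g(183,305,.07)-c),"ten",np.hypot(*(k-cp)),A(k-cp),"red",A(r-cp),"five",A(z-cp))
```

```text
[0.46869533 0.17705886] [0.46889052 0.1784537 ] tip 0.018685091230349962 151.7690883823049 cent 152.4639832401825 ten 0.031186255909885417 156.14094238000442 red 105.01406979830257 five 205.73679765221516
[0.46858741 0.17664865] [0.46877198 0.17800341] tip 0.018788573739641663 150.51115957539275 cent 150.61495584723534 ten 0.031263360341184425 155.29832362261052 red 104.57493543556095 five 205.12975217562962
[0.46847938 0.17623804] [0.46865332 0.17755269] tip 0.018901123928615548 149.2664094690385 cent 148.79484649212165 ten 0.03134727553086996 154.45923311832803 red 104.14706328941233 five 204.51117098749398
```

The pointer seems about 3–4° short of the ten tick. I'll take a closer look by moving along the camera axis, with the fingers staying above the dial.

>>> play_rows(
  targets=[
    [-0.02,0,0.06,0,0,0,1],
    [-0.04,0,0.12,0,0,0,1],
    [-0.053,0,0.16,0,0,0,1],
    [-0.058,0,0.174,0,0,0,1],
    [-0.058,0,0.174,0,0,0,1],
    [-0.058,0,0.174,0,0,0,1],
    [-0.058,0,0.174,0,0,0,1],
    [-0.058,0,0.174,0,0,0,1],
  ],
)

```text
clock: 16.6
tool_pos: [0.4626, 0.1501, 0.1065]
orientation: [179.9, -0.1, 75.2]
ft_force: [0.6, -1.2, 0.5]
opening: 0.088
grasp_force: 0.0
```

```bash
cat > ang.py <<'E'
from h import *
def ang(zb=.008,n=4):
    A=lambda p:np.degrees(np.arctan2(p[1],p[0]))%360
    for _ in range(n):
        m=camera_model("wrist"); I=capture("wrist"); h=cv2.cvtColor(I,cv2.COLOR_BGR2HSV)
        R=lambda p,z: np.array([ray("wrist",*q,z,m)[:2] for q in np.atleast_2d(p)])
        c0=np.array([.4692,.1775])
        W=lambda mask,z:(lambda P:P[np.hypot(*(P-c0).T)<.04])(R(np.argwhere(mask)[:,::-1].astype(float),z))
        red=cv2.inRange(h,(0,120,90),(8,255,255))|cv2.inRange(h,(172,120,90),(180,255,255))
        wh=cv2.inRange(h,(0,0,110),(180,70,255))|red
        # plate centre from outer hull; dial-top centre from the hull of the disc component
        k,l,s,ce=cv2.connectedComponentsWithStats(wh,connectivity=4)
        q=proj("wrist",[*c0,zb+.062],m); q=(int(q[0]),int(q[1])); top=l==l[q[1],q[0]]
        u,v=proj("wrist",[*c0,zb+.029],m)
        near=wh.copy(); mk=np.zeros_like(wh); cv2.circle(mk,(int(u),int(v)),int(.0385*m["fx"]/(np.r_[c0,zb+.029,1]@m["camera_from_world"][2])),255,-1); near&=mk
        fit=lambda M,z:cv2.minEnclosingCircle((R(cv2.convexHull(np.argwhere(M)[:,::-1].astype(np.int32))[:,0].astype(float),z)*1e3).astype(np.float32))
        ct,rt=fit(top,zb+.062); cp,rp=fit(near>0,zb+.029)
        k,l,s,ce=cv2.connectedComponentsWithStats(red); out=[]
        for j in range(1,k):
            if s[j][4]<25: continue
            P=np.argwhere(l==j)[:,::-1].astype(float)
            a=R(P,zb+.062)*1e3; b=R(P,zb+.029)*1e3; d=np.linalg.svd(a-a.mean(0))[2][0]
            out.append((int(s[j][4]),"as pointer: r %.1f ang %.1f pca %.1f"%(np.hypot(*(a.mean(0)-ct)),A(a.mean(0)-ct),A(d)%180),"as mark: r %.1f ang %.1f"%(np.hypot(*(b.mean(0)-cp)),A(b.mean(0)-cp))))
        print("top",np.round(ct,1),round(rt,1),"plate",np.round(cp,1),round(rp,1),*out,sep="\n  ")
    return I
E
python3 - <<'E'
from ang import *
I=ang(n=2); m=camera_model("wrist"); u,v=proj("wrist",[.469,.1775,.04],m); print(u,v,state()["tool_pos"],state()["clock"])
u,v=int(u),int(v); cv2.imwrite("pics/w7.png",cv2.resize(I[max(v-75,0):v+75,u-75:u+75],(600,600),interpolation=2))
E
```

```text
top
  [468.2 177.4]
  18.2
  plate
  [468.9 177.6]
  37.1
  (25, 'as pointer: r 33.3 ang 94.3 pca 100.7', 'as mark: r 30.4 ang 102.3')
  (39, 'as pointer: r 23.0 ang 131.5 pca 133.5', 'as mark: r 24.1 ang 153.2')
  (134, 'as pointer: r 11.1 ang 151.1 pca 150.8', 'as mark: r 15.4 ang 191.6')
  (44, 'as pointer: r 125.0 ang 167.7 pca 88.6', 'as mark: r 149.3 ang 171.5')
top
  [468.1 177.1]
  18.2
  plate
  [468.9 177.6]
  37.1
  (39, 'as pointer: r 23.1 ang 130.7 pca 135.5', 'as mark: r 24.1 ang 153.1')
  (133, 'as pointer: r 11.2 ang 149.5 pca 150.1', 'as mark: r 15.3 ang 191.7')
  (47, 'as pointer: r 124.9 ang 167.6 pca 74.3', 'as mark: r 149.3 ang 171.6')
316.3357405579316 173.73078670866528 [0.46235581 0.14998115 0.10639948] 16.7
```

View pics/w7.png

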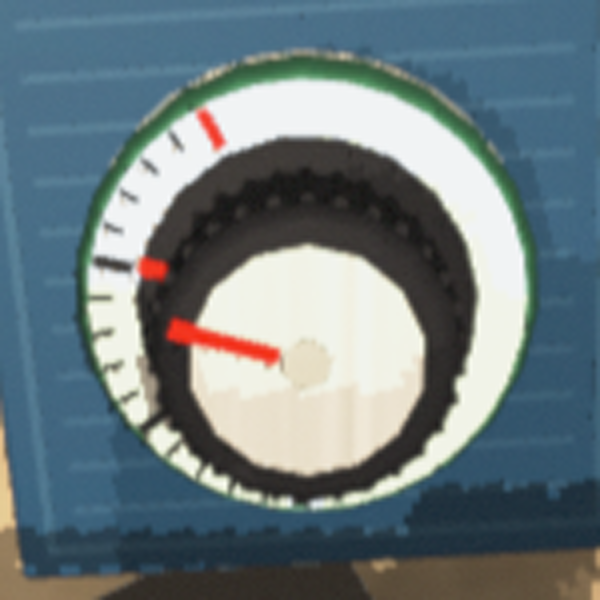

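The close view shows the ten tick at (110,263), with the dial's flag at (153,268) and the pointer tip at (175,330). The dial is still about 3° above ten. I'll regrip softly and trim it the last few degrees back.

>>> play_rows(
  targets=[
    [0.03,-0.001,0,0,0,0,1],
    [0.056,-0.0015,0,0,0,0,1],
    [0.056,-0.0015,0,0,0,0,1],
    [0.056,-0.0015,0.03,0,0,0,1],
    [0.056,-0.0015,0.06,0,0,0,1],
    [0.056,-0.0015,0.09,0,0,0,1],
    [0.056,-0.0015,0.11,0,0,0,1],
    [0.056,-0.0015,0.12,0,0,0,1],
    [0.056,-0.0015,0.126,0,0,0,1],
    [0.056,-0.0015,0.126,0,0,0,1],
    [0.056,-0.0015,0.126,0,0,0,1],
  ],
  grip_force=3,
)

```text
clock: 17.62
tool_pos: [0.468, 0.1768, 0.0424]
orientation: [180.0, -0.0, 75.2]
ft_force: [-0.4, -0.9, -0.8]
opening: 0.0884
grasp_force: 0.0
```

>>> play_rows(
  targets=[
    [0,0,0,0,0,0,0.4],
    [0,0,0,0,0,0,0.2],
    [0,0,0,0,0,0,0.1],
    [0,0,0,0,0,0,0.05],
    [0,0,0,0,0,0,0.02],
    [0,0,0,0,0,0,0],
    [0,0,0,0,0,0,-0.02],
    [0,0,0,0,0,0,-0.05],
    [0,0,0,0,0,0,-0.1],
    [0,0,0,0,0,0,-0.3],
    [0,0,0,0,0,0,-0.3],
  ],
  grip_force=3,
)

```text
clock: 18.53
tool_pos: [0.4679, 0.1767, 0.0421]
orientation: [180.0, -0.0, 75.2]
ft_force: [1.2, -1.2, 0.7]
opening: 0.044
grasp_force: 3.0
```

>>> play_rows(
  targets=[
    [0,0,0,0,0,0,-0.3],
    [0,0,0,0,0,0,-0.3],
    [0,0,0,0,0,0,-0.3],
  ],
  grip_force=15,
)

```text
clock: 18.78
tool_pos: [0.4679, 0.1767, 0.0421]
orientation: [180.0, -0.0, 75.2]
ft_force: [1.2, -0.0, 2.0]
opening: 0.0433
grasp_force: 15.0
```

>>> play_rows(
  targets=[
    [0,0,0,0,0,0,-0.3],
    [0,0,0.002,0,0,0,-0.3],
    [0,0,0.004,0,0,0,-0.3],
    [0,0,0.006,0,0,0,-0.3],
    [0,0,0.006,0,0,0,-0.3],
    [0,0,0.006,0,0,0,-0.3],
  ],
  grip_force=40,
)

```text
clock: 19.28
tool_pos: [0.4681, 0.1768, 0.0406]
orientation: [180.0, -0.0, 75.2]
ft_force: [-2.5, -2.3, 13.6]
opening: 0.0431
grasp_force: 40.0
```

Press to about 17.5 N, then turn back about 4° (rz −0.047).

>>> play_rows(
  targets=[
    [0,0,0.001,0,0,0,-0.3],
    [0,0,0.002,0,0,0,-0.3],
    [0,0,0.002,0,0,0,-0.3],
  ],
)

```text
clock: 19.53
tool_pos: [0.4682, 0.1769, 0.0401]
orientation: [180.0, -0.0, 75.2]
ft_force: [-3.6, -2.1, 18.0]
opening: 0.0431
grasp_force: 40.0
```

>>> play_rows(
  targets=[
    [0,0,0,0,0,-0.01,-0.3],
    [0,0,0,0,0,-0.02,-0.3],
    [0,0,0,0,0,-0.03,-0.3],
    [0,0,0,0,0,-0.04,-0.3],
    [0,0,0,0,0,-0.047,-0.3],
    [0,0,0,0,0,-0.047,-0.3],
    [0,0,0,0,0,-0.047,-0.3],
  ],
)

```text
clock: 20.12
tool_pos: [0.4683, 0.1769, 0.0401]
orientation: [180.0, -0.0, 79.2]
ft_force: [-2.6, -3.0, 16.0]
opening: 0.0431
grasp_force: 40.0
```

```bash
python3 -c "
from h import *
s=state();print(s['ft_force'],s['moment'],s['orientation'])"
```

```text
[-2.62508672 -2.95302454 15.9585463 ] [-0.36477226  0.68651988 -0.04095937] [ 1.79966972e+02 -2.36046098e-02  7.92130553e+01]
```

>>> play_rows(
  targets=[
    [0,0,-0.002,0,0,0,-0.3],
    [0,0,-0.004,0,0,0,-0.3],
    [0,0,-0.006,0,0,0,-0.3],
    [0,0,-0.008,0,0,0,-0.3],
    [0,0,-0.008,0,0,0,-0.3],
    [0,0,-0.008,0,0,0,-0.3],
  ],
)

```text
clock: 20.62
tool_pos: [0.4677, 0.1768, 0.0419]
orientation: [180.0, -0.0, 79.2]
ft_force: [1.7, 0.0, 1.8]
opening: 0.0428
grasp_force: 40.0
```

>>> play_rows(
  targets=[
    [0,0,0,0,0,0,-0.3],
    [0,0,0,0,0,0,-0.3],
    [0,0,0,0,0,0,0.1],
    [0,0,0,0,0,0,0.4],
    [0,0,0,0,0,0,1],
    [0,0,0,0,0,0,1],
    [0,0,0,0,0,0,1],
    [0,0,0,0,0,0,1],
    [0,0,-0.03,0,0,0,1],
    [0,0,-0.08,0,0,0,1],
    [0,0,-0.12,0,0,0,1],
    [0,0,-0.13,0,0,0,1],
    [-0.03,0,-0.13,0,0,0,1],
    [-0.056,0,-0.13,0,0,0,1],
    [-0.056,0,-0.13,0,0,0,1],
    [-0.056,0,-0.13,0,0,0,1],
    [-0.056,0,-0.13,0,0,0,1],
    [-0.056,0,-0.13,0,0,0,1],
  ],
  grip_force=3,
)

```text
clock: 22.12
tool_pos: [0.4621, 0.1493, 0.1064]
orientation: [-180.0, 0.0, 79.2]
ft_force: [0.5, 0.0, -0.5]
opening: 0.0882
grasp_force: 0.0
```

Run:
```python
from ang import *
I=ang(n=2); m=camera_model("wrist"); u,v=proj("wrist",[.469,.1775,.04],m); print(u,v,state()["tool_pos"],state()["clock"])
u,v=int(u),int(v); cv2.imwrite("pics/w8.png",cv2.resize(I[max(v-75,0):v+75,u-75:u+75],(600,600),interpolation=2))
# ten tick: darkest blob on the plate near the ten direction
g=cv2.cvtColor(I,cv2.COLOR_BGR2GRAY); A=lambda p:np.degrees(np.arctan2(p[1],p[0]))
for c in((.4689,.1776),(.4686,.1774)):
    # mean darkness along the outer plate ring, r 31..35 mm, by world angle
    th=np.arange(90,215,1.0); d=[np.mean([float(g[int(round(q[1])),int(round(q[0]))]) for r in np.arange(.030,.0345,.0007) for q in [proj("wrist",[c[0]+r*np.cos(np.radians(t)),c[1]+r*np.sin(np.radians(t)),.037],m)]]) for t in th]
    d=np.array(d); i=[k for k in range(2,len(d)-2) if d[k]==d[k-2:k+3].min() and d[k]<d[max(k-5,0):k+6].mean()-6]
    print([(th[k],int(d[k])) for k in i])
```

```text
top
  [467.1 177.5]
  18.1
  plate
  [468.5 176.9]
  36.0
  (25, 'as pointer: r 33.5 ang 95.6 pca 103.2', 'as mark: r 31.6 ang 103.4')
  (40, 'as pointer: r 23.1 ang 136.0 pca 152.9', 'as mark: r 25.3 ang 155.9')
  (128, 'as pointer: r 11.2 ang 154.2 pca 154.1', 'as mark: r 15.6 ang 190.6')
  (58, 'as pointer: r 125.7 ang 167.7 pca 81.3', 'as mark: r 150.2 ang 171.2')
  (46, 'as pointer: r 133.8 ang 203.7 pca 61.2', 'as mark: r 164.8 ang 206.0')
top
  [467.2 177.6]
  18.1
  plate
  [469.5 177.2]
  36.8
  (25, 'as pointer: r 33.6 ang 95.6 pca 105.7', 'as mark: r 31.7 ang 105.1')
  (40, 'as pointer: r 23.1 ang 136.0 pca 152.9', 'as mark: r 26.0 ang 157.3')
  (129, 'as pointer: r 11.2 ang 154.7 pca 154.2', 'as mark: r 16.6 ang 191.4')
  (57, 'as pointer: r 125.8 ang 167.7 pca 80.6', 'as mark: r 151.2 ang 171.3')
  (45, 'as pointer: r 134.0 ang 203.7 pca 61.3', 'as mark: r 166.0 ang 205.9')
319.85367047598237 172.61859868681304 [0.46224427 0.14940114 0.10659464] 22.2167
[(np.float64(104.0), 126), (np.float64(114.0), 170), (np.float64(124.0), 184), (np.float64(134.0), 179), (np.float64(145.0), 187), (np.float64(155.0), 75), (np.float64(164.0), 182), (np.float64(175.0), 169), (np.float64(185.0), 181), (np.float64(194.0), 191), (np.float64(204.0), 45)]
[(np.float64(104.0), 123), (np.float64(114.0), 165), (np.float64(124.0), 172), (np.float64(134.0), 170), (np.float64(144.0), 171), (np.float64(154.0), 75), (np.float64(164.0), 167), (np.float64(174.0), 165), (np.float64(184.0), 176), (np.float64(194.0), 182), (np.float64(204.0), 48)]
```

The pointer is at 154.2° and the ten tick at 154–154.5°, so they line up, with the timer centred on the pad. I'll retreat, take a quick check of the other things, and hand in.

>>> play_rows(
  targets=[
    [0,0,-0.06,0,0,0,1],
    [0,0,-0.13,0,0,0,1],
    [0,0,-0.2,0,0,0,1],
    [0,0,-0.26,0,0,0,1],
    [0,0,-0.26,0,0,0,1],
    [0,0,-0.26,0,0,0,1],
    [0,0,-0.26,0,0,0,1],
    [0,0,-0.26,0,0,0,1],
  ],
)

```text
clock: 22.88
tool_pos: [0.4611, 0.149, 0.2349]
orientation: [-179.8, 0.1, 79.2]
ft_force: [-0.4, -0.1, -0.1]
opening: 0.0879
grasp_force: 0.0
```

Run:
```python
from cell import *
import cv2, numpy as np
a=cv2.imread("pics/top0.png").astype(int); b=capture("top").astype(int)
for n,(x,y) in dict(clamp=(355,168),bottle=(427,168)).items(): print(n,np.abs(a-b)[y-15:y+15,x-30:x+30].mean())
s=state(); print(s["tool_pos"],s["ft_force"],s["clock"]); print(sign_off())
```

```text
clamp 13.972777777777777
bottle 9.590185185185184
[0.46105585 0.14889863 0.23475479] [-0.61096922  0.36279152 -0.54539236] 22.9333
the job is handed in; nothing more can be done
None
```

The timer stands upright at the middle of the blue pad, wound to roughly 7–10° past the red mark and turned back to ten minutes (pointer within about 1° of the tick), pressed at 16–18 N and handed in at 23 s; the gripper stayed clear of the other things, but my last picture check for clamp and bottle movement was inconclusive.

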